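Hold the cupboard lock open with the long key

TASK

Draw the long steel key up out of its wooden holder and push it down into the lock on top of the low cupboard, working it past the sticky pins until its collar sits fully home on the lock, and only then turn it a quarter turn clockwise (seen from above). The lock springs back, so finish while still gripping the key and holding it fully home and turned the whole quarter; leave the tiffin stack, jar, case and carabiner where they are.

Things in the scene. Friction and masses are not known exactly. Their poses are not given: they have to be found in the camera images.
- key_grip (a point): Centre of the flat grip of the loose steel key (108 mm long, about 80 g), 90 mm above its tip; it starts upright, grip uppermost. z points from tip to grip. Grip: plate 28 mm wide (its x), 9 mm thick (its y), 36 mm tall. Below it a round shank 10 mm thick and 22 mm long, a round collar 22 mm wide and 5 mm thick, then the blade. Turned half round about z, the key is the same.
- key_tip (a point): Middle of the lower end of the key's blade; axes as for key_grip. The blade is 45 mm long, 16 mm wide (x), 6 mm thick (y), with a rounded end; the underside of the collar is 45 mm above this point.
- holder: Upright wooden block fixed to the bench, left or right of the cupboard, 64 mm (its x) by 50 mm (its y), 55 mm tall; origin under its centre. The key's blade stands in a slot 50 mm deep in its top (19 by 9 mm, long along x) with the collar resting on the block, so the grip's centre is 100 mm above the bench.
- keyway (a point): Centre of the keyway's mouth in the flat brass top of the lock plug (about 40 mm across, in a steel sleeve 53 mm across), 155 mm above the bench. z up; turns with the plug. Slot 17.5 mm along x, 7.5 mm along y; the key enters straight down 45 mm, till its collar meets the brass. Sprung pins 14 and 26 mm down each need roughly 5 to 10 N of push and may let go with a jerk.
- plug (a joint): Turn of the lock plug, rad: 0 at rest (slot square to the door), growing clockwise seen from above to a stop at 1.62. A spring (about 0.06 N m at a quarter turn) turns it back if let go. The key has up to about 0.12 rad of play in the slot, so the plug lags the key: the key may be turned some 0.1 rad beyond the quarter.
- cupboard: Low plywood cupboard fixed to the bench, 240 mm deep (its x), 280 mm wide (its y), 130 mm tall, origin at the centre of its underside; its grey swing door with a knob is on its -x side, towards the robot. The lock's axis is on its middle line, 85 mm from the centre towards the door.
- tiffin: Stack of three round steel tiffin tiers with lid, one loose piece 112 mm in diameter, 138 mm tall, origin under its centre; stands on the other side of the cupboard from the holder. To be left alone.
- jar: Small glass jar 52 mm in diameter, 75 mm tall, origin under its centre, standing in front of the cupboard. To be left alone.
- case: Flat white mouthguard case 75 by 85 mm, 28 mm tall, origin under its centre, in front of the cupboard. To be left alone.
- carabiner: Aluminium carabiner about 85 by 41 mm, 10 mm thick, lying on the back part of the cupboard top. To be left alone.
There are look-alikes about, which are no part of the job. What is shaped like the part that bears key_grip but blue, red or turquoise is not meant.

How it is judged:
By the outcome, as a careful person would: the job done as asked, in the order asked, and still so for the second after the job is handed in, while the arm keeps its last pose, push and grip.
It also fails if it takes over 58 s, if anything falls off the work surface, if the arm or the gripper's body presses on something with over 40 N, if the wrist force passes 120 N, or if a joint passes its speed limit or range.

ROBOT

A 7-joint arm with a two-finger parallel gripper is mounted at the origin on the work surface. World frame = base frame: x ahead of the robot, y to its left, z up, the work surface at z = 0. Lengths are in mm, angles in degrees, forces in N, time in s.
With the tool pointing down it reaches from about 425 to 1025 mm from the base axis. Payload 3.6 kg.
Tool frame: the origin (TCP) lies midway between the tips of the shut fingers; the grasp point (between the pads) lies 19 mm behind it; x points along the fingers, y is the direction in which the jaws open and shut, and the axes are right-handed (so a half turn about x gives the same grasp; the last joint's range is limited). The gripper opens to 85 mm and grips with 20 to 120 N. Pads are 22 mm wide; open, the fingers measure 114 mm over their backs; the gripper's body (76 mm by 85 mm) begins 54 mm behind the grasp point. The pads swing forward as they close: fully open they stand 13 mm farther back than shut.
Start: joints at [69.929, 33.873, 2.773, 92.16, -1.908, 54.013, -1.931], TCP at [184.142, -701.229, 231.302] pointing down, gripper open.
Joint ranges: [-153.93, 153.93], [-27.13, 128.08], [-72.61, 78.16], [10.71, 143.7], [-87.88, 267.88], [4.46, 118.87], [-176.78, 176.78]. Speed limits (degrees/s): [147.25, 147.25, 180, 180, 180, 180, 180].

INTERFACE

Orientations are given as [roll, pitch, yaw] about the fixed x, y, z axes, in that order (R = Rz(yaw) Ry(pitch) Rx(roll)).
In Python, from plant import r gives the robot as it stands.
- The arm moves only by the tool move_arm, never from a script. Its argument "increments" is a list of rows, each an object of numbers: "gripper": the closure in counts, from 0 (fully open) to 255 (shut); "dx", "dy", "dz": the shift along the tool's x, y, z in m; "turn": the turn about the tool's x in rad. A call has 1 to 5 rows; each row is the pose to reach, as a shift and turn from the pose commanded when the call began, along the tool's axes at that moment; what a row does not reach only later rows make up. A row lasts 1/10 s, in which the tool goes at most 50 mm and 8.59 degrees, less where a joint would pass 70% of its speed; a pose out of reach is approached as far as the arm can. A call with a gripper value outside its range is refused whole. The fingers move at their own pace and stop on an object; "grip_force" is the grip in N (left out, the last holds). Time passes only in rows, so rows that repeat a pose let the fingers close. It gives the time, the measured TCP pose, the force and the opening at its end, in the units of the state.
- r.observe(): the state, without advancing time (a new reading comes with each control period).
- r.read_camera(name): name is "side" or "top"; returns a dict with "image" (384x512x3 uint8, blue, green, red), "K" (3x3 intrinsics, pixels), "eye" and "orientation" of the camera in the world. Camera axes: x right, y down, z forward; pixel columns grow to the right and rows downward; lengths in mm; the calibration is good to about 2 mm. A picture is of the moment at which its call begins. There is no depth.
- r.sign_off(): hands the job in, once; it reports no verdict.
The state is a dict: "time_s": time; "joints": joint angles; "joint_velocities": joint speeds; "effort": joint torques, N m; "position": TCP position; "ee_rot": TCP orientation; "ft_force": force on the tool from outside, world axes, zero at the start; "moment": the same for the moment, N m; "opening": finger opening in mm.
Only numpy, scipy, OpenCV 4.12 (cv2) and the standard library are available. Lean on these libraries where they do the work, as an engineer would, in place of code of your own. Each camera call takes 0.05 s, during which the arm holds its last target.

## Working session

There is one attempt and no reset: what is moved stays moved. The work goes in short steps, Python scripts to look and compute and a tool call to move; the robot and the scene stay as the last step left them, time stands still between calls to the robot, and variables do not carry over. Pictures are saved under pics/ and viewed, and the job is handed in when it is done.

Besides the shell and the picture viewer there is one more tool, called after "Emit:" as name([rows], argument=value, ...), one row to a line, values as JSON. move_arm: Moves the arm, as the interface text tells. Its arguments: {"type":"object","properties":{"increments":{"type":"array","items":{"type":"object","properties":{"gripper":{"type":"number"},"dx":{"type":"number"},"dy":{"type":"number"},"dz":{"type":"number"},"turn":{"type":"number"}}}},"grip_force":{"type":"number"}},"required":["increments"]}

```bash
mkdir -p pics; ls
cat > h.py <<'E'
from plant import r
import numpy as np, cv2
from scipy.spatial.transform import Rotation as R
np.set_printoptions(precision=2,suppress=True)
def cam(n):
    return r.read_camera(n)
def Rm(o):
    o=np.array(o,float)
    return o if o.shape==(3,3) else R.from_euler('xyz',o,degrees=True).as_matrix()
def proj(c,p):
    q=(np.atleast_2d(p)-np.array(c['eye']))@Rm(c['orientation'])
    u=q@np.array(c['K']).T
    return u[:,:2]/u[:,2:]
def ray(c,uv):
    d=Rm(c['orientation'])@np.linalg.inv(np.array(c['K']))@np.array([uv[0],uv[1],1.])
    return np.array(c['eye']),d/np.linalg.norm(d)
def atz(c,uv,z):
    e,d=ray(c,uv); return e+d*(z-e[2])/d[2]
E
python3 - <<'E'
from h import *
print(r.observe())
for n in ['side','top']:
    c=cam(n); cv2.imwrite(f'pics/{n}0.png',c['image']); print(n,c['K'],c['eye'],c['orientation'])
E
```

```text
pics
{'time_s': 0.0, 'joints': array([69.93, 33.92,  2.77, 92.24, -1.91, 54.01, -1.93]), 'joint_velocities': array([ 0.03,  0.03,  0.08,  0.  ,  0.01, -0.02, -0.05]), 'effort': array([  0.  , -54.87,   1.55, -19.81,   0.01,   0.01,  -0.  ]), 'position': array([ 183.93, -700.41,  230.14]), 'ee_rot': array([-87.2 ,  89.87, 107.52]), 'ft_force': array([ 0.76, -0.38,  0.3 ]), 'moment': array([ 0.05, -0.03, -0.03]), 'opening': 85.33659411351846}
side [[358.82   0.   249.25]
 [  0.   358.82 194.31]
 [  0.     0.     1.  ]] [446.56 819.34 648.21] [-124.91   -0.2  -171.86]
top [[379.68   0.   259.78]
 [  0.   379.68 190.12]
 [  0.     0.     1.  ]] [ 386.94   51.1  1040.11] [-170.41   -1.56  -89.17]
```

View pics/side0.png

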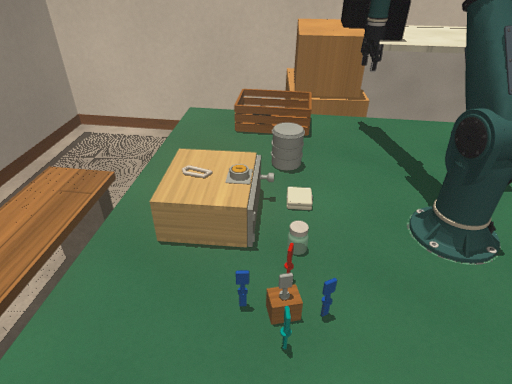

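View pics/top0.png

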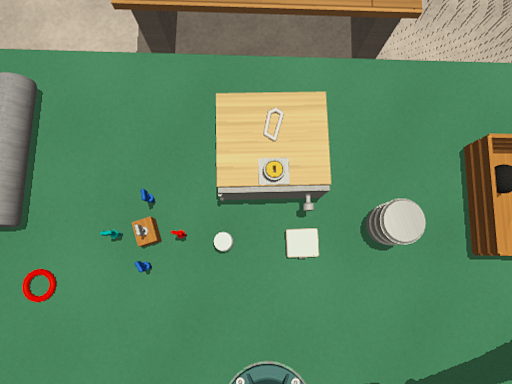

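The top view shows five key shapes: grey in the brown holder (141,231), blue (147,196) and (143,267), turquoise (111,234) and red (179,233). In the side view the grey one is at (286,285). I choose the grey key in the wooden block and will check it in close crops.

Run:
```python
from h import *
a=cv2.imread('pics/top0.png'); b=cv2.imread('pics/side0.png')
def z(im,x,y,w,h,k): return cv2.resize(im[y:y+h,x:x+w],None,fx=k,fy=k,interpolation=cv2.INTER_CUBIC)
cv2.imwrite('pics/t1.png',z(a,90,180,100,100,6))
cv2.imwrite('pics/s1.png',z(b,230,230,120,120,5))
cv2.imwrite('pics/t2.png',z(a,210,140,130,75,6))
cv2.imwrite('pics/s2.png',z(b,190,145,90,60,8))
```

```text
(no output)
```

View pics/t1.png

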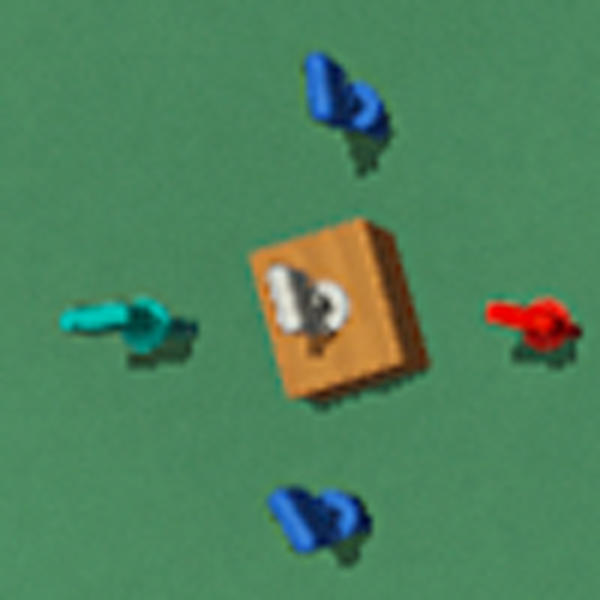

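View pics/s1.png

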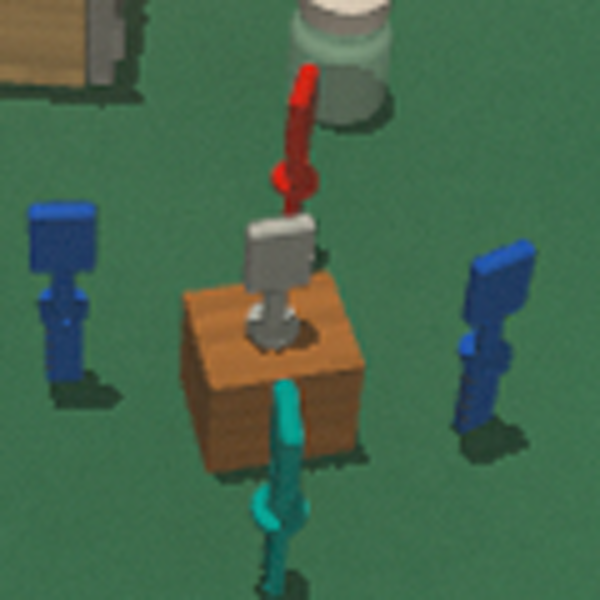

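View pics/t2.png

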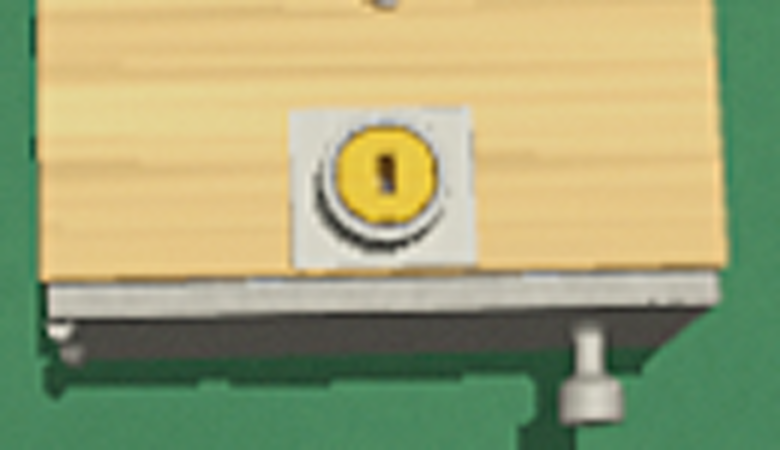

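View pics/s2.png

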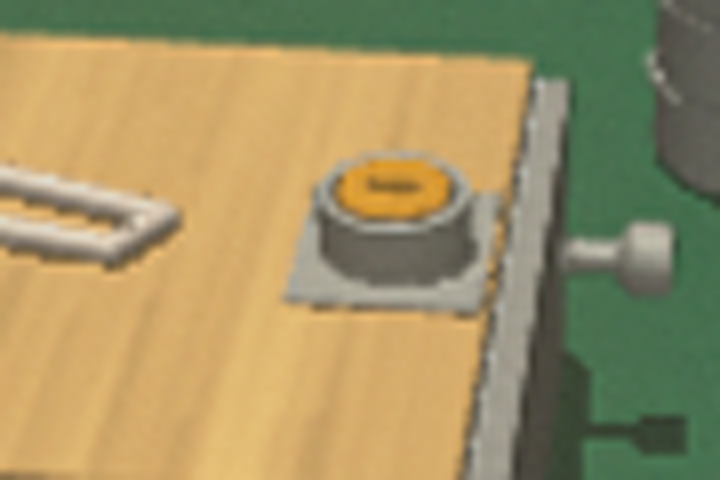

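The close crops confirm the grey key, standing in the brown block (top crop (310,300), side crop (280,255)). The keyway slot is visible at (386,173) in the lock crop. Next I fit the poses.

```bash
cat > fit.py <<'E'
from h import *
from scipy.optimize import least_squares
T=cam('top');S=cam('side')
f=lambda P,x,y,k:(np.array(P,float)+.5)/k-.5+np.array([x,y])
ht=f([(247,255),(362,217),(404,360),(291,398)],90,180,6)
hs=f([(183,295),(330,270),(364,362),(210,388)],230,230,5)
def rect(x,y,a,w,d,z):
    c,s=np.cos(a),np.sin(a)
    return np.array([[x+c*i*w/2-s*j*d/2,y+s*i*w/2+c*j*d/2,z] for i,j in [(1,1),(1,-1),(-1,-1),(-1,1)]])
print([atz(T,p,55) for p in ht]);print([atz(S,p,55) for p in hs])
# order top: far-left = (+x,+y), far-right=(+x,-y), near-right, near-left
for nm,t,s in [('both',1,1),('top',1,0),('side',0,1)]:
    def res(v):
        q=rect(*v,64,50,55)
        # side cam looks -y: image left=+x, near(bottom)=+y : hs order (+x,-y),(-x,-y),(-x,+y),(+x,+y)
        return np.r_[t*(proj(T,q)-ht).ravel(),s*(proj(S,q)-hs[[3,0,1,2]]).ravel()]
    o=least_squares(res,[450,380,0.2]);print(nm,o.x[:2],np.degrees(o.x[2]),np.sqrt(np.mean(o.fun**2)))
# cupboard
ct=f([(37,0)],210,140,6)
# keyway
print('key top',atz(T,f([(386,173)],210,140,6)[0],155),'plug circ',atz(T,f([(386,175)],210,140,6)[0],155))
print('key side',atz(S,f([(394,186)],190,145,8)[0],155),atz(S,f([(393,189)],190,145,8)[0],155))
# grip top
print('grip top T',[atz(T,f([p],90,180,6)[0],118) for p in [(277,270),(294,333),(285,300)]])
print('grip top S',[atz(S,f([p],230,230,5)[0],118) for p in [(248,230),(314,221),(281,226)]])
# cupboard edges in top: front left/right top corners
print([atz(T,f([p],210,140,6)[0],130) for p in [(40,280),(727,266)]])
print('back',[atz(T,p,130) for p in [(215.5,93),(327,92)]])
E
python3 fit.py
```

```text
[array([464.13, 357.36,  55.  ]), array([481.29, 309.47,  55.  ]), array([420.55, 287.89,  55.  ]), array([403.82, 334.57,  55.  ])]
[array([480.67, 314.7 ,  55.  ]), array([420.07, 292.18,  55.  ]), array([404.7 , 338.35,  55.  ]), array([465.17, 359.96,  55.  ])]
both [442.61 324.25] 19.58021940043887 0.593689228302317
top [442.44 322.32] 19.977312805375966 0.08574591309251327
side [442.7  326.23] 19.228733966556803 0.22045594380817407
key top [590.16  -3.86 155.  ] plug circ [589.35  -3.87 155.  ]
key side [590.23   0.49 155.  ] [590.24   2.47 155.  ]
grip top T [array([453.39, 325.43, 118.  ]), array([428.41, 316.98, 118.  ]), array([441.46, 321.44, 118.  ])]
grip top S [array([455.28, 332.6 , 118.  ]), array([430.  , 324.19, 118.  ]), array([442.66, 328.66, 118.  ])]
[array([548.64, 134.42, 130.  ]), array([ 559.89, -145.22,  130.  ])]
back [array([788.47, 144.38, 130.  ]), array([ 798.75, -139.59,  130.  ])]
```

Run:
```python
from h import *
o=r.observe();M=Rm(o['ee_rot']);print(M); print('tool y yaw',np.degrees(np.arctan2(M[1,1],M[0,1])))
print('arm az',np.degrees(np.arctan2(-701,184)))
c=cam('side');print(proj(c,[o['position']]))
im=c['image'];cv2.imwrite('pics/g0.png',cv2.resize(im[0:100,320:440],None,fx=5,fy=5))
```

```text
[[-0.    0.25 -0.97]
 [ 0.   -0.97 -0.25]
 [-1.   -0.    0.  ]]
tool y yaw -75.27791244072269
arm az -75.29265192207603
[[366.98  71.02]]
```

View pics/g0.png

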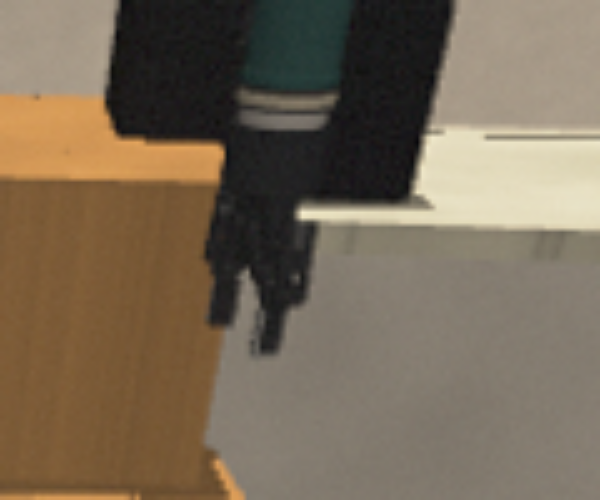

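```bash
cat >> h.py <<'E'
def plan(p,psi=None):
    o=r.observe();M=Rm(o['ee_rot']);cur=np.degrees(np.arctan2(M[1,1],M[0,1]))
    d=M.T@(np.array(p,float)-o['position'])
    t=0 if psi is None else (psi-cur+180)%360-180
    print('t',o['time_s'],'pos',o['position'],'psi %.2f'%cur,'F',o['ft_force'],'M',o['moment'],'open %.1f'%o['opening'],'J7 %.1f'%o['joints'][6])
    print(' -> dx %.4f dy %.4f dz %.4f turn %.4f'%(*(d/1000),-np.radians(t)))
E
python3 - <<'E'
from h import *
T=cam('top');S=cam('side')
f=lambda P,x,y,k:(np.array(P,float)+.5)/k-.5+np.array([x,y])
for n,p in dict(turq=(65,322),turq2=(125,317),red=(490,312),redr=(530,315),b1=(318,60),b2=(325,118),bb=(275,492),bb2=(302,545)).items(): print(n,atz(T,f([p],90,180,6)[0],108))
for n,p in dict(turq=(287,388),red=(308,70),b=(63,206),b2=(515,250)).items(): print(n,atz(S,f([p],230,230,5)[0],108))
plan([560,-400,300],-20)
E
```

```text
turq [431.8  411.62 108.  ]
turq2 [434.19 387.86 108.  ]
red [438.56 241.71 108.  ]
redr [437.61 225.54 108.  ]
b1 [540.66 317.59 108.  ]
b2 [516.62 313.16 108.  ]
bb [365.75 323.14 108.  ]
bb2 [345.21 311.08 108.  ]
turq [435.86 396.97 108.  ]
red [436.18 226.77 108.  ]
b [530.19 321.46 108.  ]
b2 [350.84 318.58 108.  ]
t 0.35 pos [ 184.11 -701.07  231.02] psi -75.28 F [-1.29  0.61  0.44] M [ 0.01  0.   -0.01] open 85.5 J7 -1.9
 -> dx -0.0689 dy -0.1957 dz -0.4400 turn -0.9649
```

Emit:
move_arm([
  {"dx":-0.05,"dy":0,"dz":0,"turn":-0.1,"gripper":135},
  {"dx":-0.07,"dy":-0.02,"dz":-0.04,"turn":-0.2,"gripper":135},
  {"dx":-0.07,"dy":-0.04,"dz":-0.085,"turn":-0.32,"gripper":135},
  {"dx":-0.07,"dy":-0.06,"dz":-0.13,"turn":-0.44,"gripper":135},
  {"dx":-0.07,"dy":-0.08,"dz":-0.175,"turn":-0.56,"gripper":135},
])

```text
time_s: 0.85
position: [334.3, -578.3, 301.9]
ee_rot: [73.0, 89.9, -60.0]
ft_force: [0.4, 0.0, -0.5]
opening: 40.4
```

```bash
python3 -c "
from h import *
plan([610,-300,300],20)"
```

```text
t 0.85 pos [ 334.31 -578.26  301.89] psi -42.95 F [ 0.38  0.   -0.52] M [-0.01 -0.01 -0.  ] open 40.4 J7 10.0
 -> dx 0.0018 dy 0.0122 dz -0.3915 turn -1.0987
```

Emit:
move_arm([
  {"dy":0.002,"dz":-0.045,"turn":-0.12},
  {"dy":0.004,"dz":-0.09,"turn":-0.25},
  {"dy":0.006,"dz":-0.135,"turn":-0.38},
  {"dy":0.008,"dz":-0.18,"turn":-0.51},
  {"dy":0.01,"dz":-0.225,"turn":-0.64},
])

```text
invalid input at $.increments[0]: expected keys gripper, dx, dy, dz, turn
```

```bash
python3 -c "
from h import *
plan([610,-200,300],40)"
```

```text
t 0.85 pos [ 334.31 -578.26  301.89] psi -42.95 F [ 0.38  0.   -0.52] M [-0.01 -0.01 -0.  ] open 40.4 J7 10.0
 -> dx 0.0017 dy -0.0559 dz -0.4647 turn -1.4477
```

Emit:
move_arm([
  {"dx":0,"gripper":135,"dy":0.002,"dz":-0.045,"turn":-0.12},
  {"dx":0,"gripper":135,"dy":0.004,"dz":-0.09,"turn":-0.25},
  {"dx":0,"gripper":135,"dy":0.006,"dz":-0.135,"turn":-0.38},
  {"dx":0,"gripper":135,"dy":0.008,"dz":-0.18,"turn":-0.51},
  {"dx":0,"gripper":135,"dy":0.01,"dz":-0.225,"turn":-0.64},
])

```text
time_s: 1.35
position: [495.4, -421.0, 301.6]
ee_rot: [26.3, 90.0, -69.9]
ft_force: [0.7, -0.3, -0.3]
opening: 39.9
```

```bash
python3 -c "
from h import *
plan([590,-200,300],30)"
```

```text
t 1.35 pos [ 495.39 -420.96  301.55] psi -6.24 F [ 0.73 -0.31 -0.35] M [-0.02 -0.03 -0.  ] open 39.9 J7 21.8
 -> dx 0.0015 dy 0.0700 dz -0.2299 turn -0.6326
```

Emit:
move_arm([
  {"dx":0,"gripper":135,"dy":0.014,"dz":-0.045,"turn":-0.13},
  {"dx":0,"gripper":135,"dy":0.028,"dz":-0.09,"turn":-0.26},
  {"dx":0,"gripper":135,"dy":0.042,"dz":-0.135,"turn":-0.39},
  {"dx":0,"gripper":135,"dy":0.056,"dz":-0.18,"turn":-0.52},
  {"dx":0,"gripper":135,"dy":0.07,"dz":-0.23,"turn":-0.65},
])

```text
time_s: 1.85
position: [589.8, -202.5, 301.5]
ee_rot: [-6.8, 89.9, -65.8]
ft_force: [0.5, -0.8, -0.0]
opening: 40.1
```

```bash
python3 -c "
from h import *
plan([590,40,300],70)"
```

```text
t 1.85 pos [ 589.8  -202.54  301.51] psi 30.94 F [ 0.53 -0.84 -0.04] M [ 0.03 -0.04 -0.02] open 40.1 J7 32.2
 -> dx 0.0013 dy 0.1249 dz -0.2079 turn -0.6817
```

Emit:
move_arm([
  {"dx":0,"gripper":135,"dy":0.025,"dz":-0.041,"turn":-0.13},
  {"dx":0,"gripper":135,"dy":0.05,"dz":-0.083,"turn":-0.26},
  {"dx":0,"gripper":135,"dy":0.075,"dz":-0.125,"turn":-0.39},
  {"dx":0,"gripper":135,"dy":0.1,"dz":-0.167,"turn":-0.52},
  {"dx":0,"gripper":135,"dy":0.125,"dz":-0.208,"turn":-0.65},
])

```text
time_s: 2.35
position: [590.3, 40.9, 301.6]
ee_rot: [-16.1, 90.0, -37.9]
ft_force: [0.5, -0.1, -0.1]
opening: 40.0
```

```bash
python3 -c "
from h import *
plan([500,230,260],100)"
```

```text
t 2.35 pos [590.33  40.92 301.56] psi 68.24 F [ 0.51 -0.1  -0.1 ] M [0.01 0.05 0.04] open 40.0 J7 41.3
 -> dx 0.0414 dy 0.1421 dz -0.1540 turn -0.5543
```

Emit:
move_arm([
  {"dx":0,"gripper":135,"dy":0.028,"dz":-0.031,"turn":-0.11},
  {"dx":0,"gripper":135,"dy":0.056,"dz":-0.062,"turn":-0.22},
  {"dx":0.01,"gripper":135,"dy":0.085,"dz":-0.092,"turn":-0.33},
  {"dx":0.02,"gripper":135,"dy":0.114,"dz":-0.123,"turn":-0.44},
  {"dx":0.03,"gripper":135,"dy":0.142,"dz":-0.154,"turn":-0.55},
])

```text
time_s: 2.85
position: [500.6, 229.8, 271.3]
ee_rot: [-8.1, 89.9, 1.5]
ft_force: [-0.1, -0.1, -0.3]
opening: 40.4
```

```bash
python3 -c "
from h import *
plan([442.6,324.3,180],109.6)"
```

```text
t 2.85 pos [500.65 229.84 271.3 ] psi 99.68 F [-0.08 -0.07 -0.28] M [ 0.02 -0.05  0.03] open 40.4 J7 45.7
 -> dx 0.0912 dy 0.1029 dz -0.0414 turn -0.1731
```

Emit:
move_arm([
  {"dx":0.02,"gripper":135,"dy":0.034,"dz":-0.014,"turn":-0.1},
  {"dx":0.05,"gripper":135,"dy":0.068,"dz":-0.028,"turn":-0.173},
  {"dx":0.075,"gripper":135,"dy":0.0985,"dz":-0.041,"turn":-0.173},
  {"dx":0.0912,"gripper":135,"dy":0.103,"dz":-0.0414,"turn":-0.173},
  {"dx":0.0912,"gripper":135,"dy":0.103,"dz":-0.0414,"turn":-0.173},
])

```text
time_s: 3.35
position: [441.5, 323.6, 178.3]
ee_rot: [-166.2, 89.8, -146.6]
ft_force: [0.3, -1.6, 0.4]
opening: 40.1
```

```bash
python3 -c "
from h import *
plan([442.6,324.3,81],109.6)
print(r.observe()['joints'])
for n,b in [('top',(90,170,120,120)),('side',(220,190,150,130))]:
    c=cam(n);x,y,w,h=b;print(proj(c,[r.observe()['position']]))
    cv2.imwrite('pics/%s_a.png'%n,cv2.resize(c['image'][y:y+h,x:x+w],None,fx=4,fy=4,interpolation=cv2.INTER_CUBIC))
"
```

```text
t 3.35 pos [441.5  323.58 178.26] psi 109.57 F [ 0.35 -1.64  0.42] M [-0.02  0.   -0.03] open 40.1 J7 35.5
 -> dx 0.0973 dy 0.0004 dz 0.0017 turn -0.0006
[ -6.75  32.48 -47.5  116.19  33.35  45.92  35.49]
[[128.41 227.18]]
[[287.37 249.43]]
```

View pics/side_a.png

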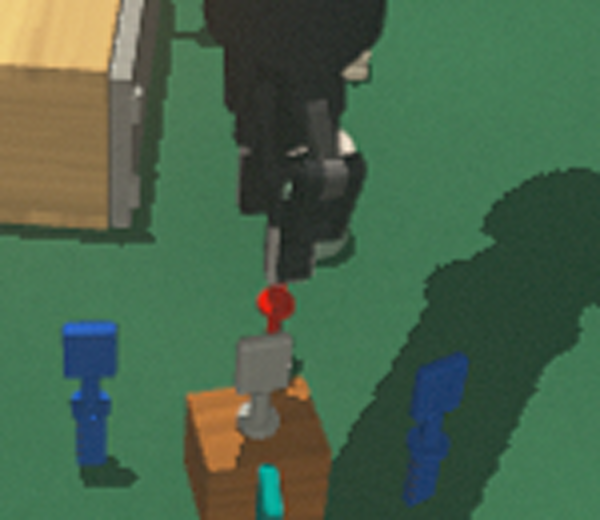

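View pics/top_a.png

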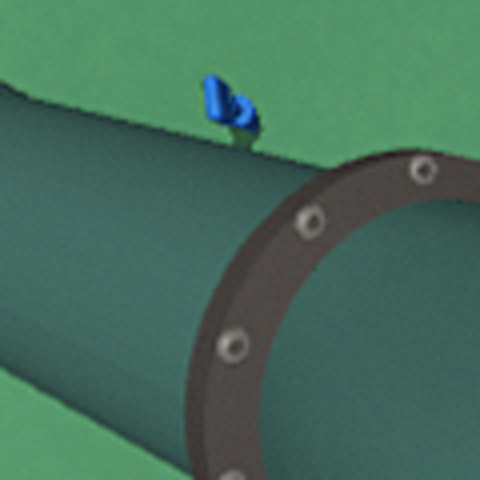

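```bash
python3 -c "
from h import *
c=cam('side');o=r.observe();M=Rm(o['ee_rot']);p=o['position']
im=c['image'].copy();x,y,w,h=220,200,110,80;k=7
im=cv2.resize(im[y:y+h,x:x+w],None,fx=k,fy=k,interpolation=cv2.INTER_CUBIC)
for s in (-1,1):
  for zz in (-11,11):
    for t in (20,):
      q=p+M@np.array([-5,s*t,zz]); u=(proj(c,[q])[0]-[x,y]+.5)*k
      cv2.circle(im,tuple(int(a) for a in u),3,(0,0,255) if s<0 else (0,255,255),-1)
cv2.imwrite('pics/sa2.png',im)
"
```

```text
(no output)
```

View pics/sa2.png

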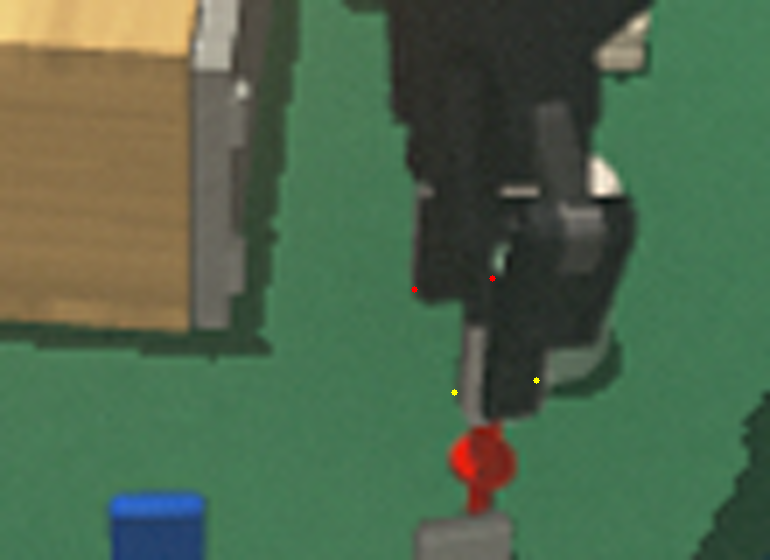

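Emit:
move_arm([
  {"dx":0.025,"gripper":135,"dy":0.0004,"dz":-0.001,"turn":0},
  {"dx":0.05,"gripper":135,"dy":0.0004,"dz":-0.001,"turn":0},
  {"dx":0.075,"gripper":135,"dy":0.0004,"dz":-0.001,"turn":0},
  {"dx":0.097,"gripper":135,"dy":0.0004,"dz":-0.001,"turn":0},
  {"dx":0.097,"gripper":135,"dy":0.0004,"dz":-0.001,"turn":0},
], grip_force=20)

```text
time_s: 4.0
position: [442.8, 321.2, 81.8]
ee_rot: [-138.3, 89.8, -119.0]
ft_force: [-1.2, -0.6, 0.1]
opening: 40.1
```

```bash
python3 -c "
from h import *
plan([442.6,324.3,81],109.6)
c=cam('side');x,y,w,h=220,220,110,85;k=7
im=cv2.resize(c['image'][y:y+h,x:x+w],None,fx=k,fy=k,interpolation=cv2.INTER_CUBIC)
cv2.imwrite('pics/sa3.png',im)
"
```

```text
t 4.0 pos [442.76 321.21  81.83] psi 109.23 F [-1.17 -0.6   0.15] M [-0.03  0.03  0.06] open 40.1 J7 26.9
 -> dx 0.0008 dy 0.0030 dz 0.0009 turn -0.0064
```

View pics/sa3.png

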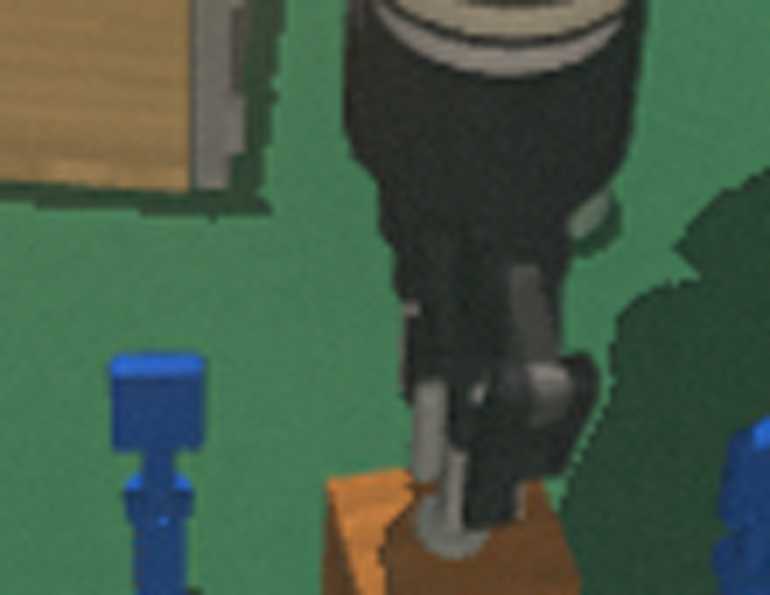

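Emit:
move_arm([
  {"dx":0.001,"gripper":135,"dy":0.002,"dz":0.0005,"turn":0},
  {"dx":0.001,"gripper":135,"dy":0.002,"dz":0.0005,"turn":0},
])

```text
time_s: 4.25
position: [443.2, 326.5, 83.6]
ee_rot: [25.5, 89.8, 44.8]
ft_force: [-0.1, -0.3, -0.0]
opening: 40.1
```

```bash
python3 -c "
from h import *
plan([442.6,324.3,81],109.6)"
```

```text
t 4.25 pos [443.19 326.51  83.65] psi 109.34 F [-0.1  -0.29 -0.01] M [-0.01 -0.02  0.01] open 40.1 J7 26.7
 -> dx 0.0026 dy -0.0019 dz -0.0013 turn -0.0045
```

```bash
cat >> h.py <<'E'
def avg(n=5):
    P=[];
    for i in range(n):
        cam('top'); o=r.observe(); P.append(np.r_[o['position'],o['ft_force'],o['moment']])
    P=np.array(P); print('t',o['time_s']);print(P);print('mean',P.mean(0)); return P.mean(0)
E
python3 -c "
from h import *
avg(6)"
```

```text
t 4.55
[[442.98 326.34  83.51  -1.16   0.27  -0.54   0.01  -0.     0.03]
 [442.84 326.15  83.32   0.62   0.07  -0.07  -0.    -0.01   0.02]
 [442.67 325.93  83.08  -0.02  -0.41   0.09  -0.01  -0.     0.04]
 [442.53 325.76  82.85  -0.85   0.04  -0.76   0.01  -0.    -0.  ]
 [442.38 325.66  82.67   0.86   0.75   0.08   0.     0.05   0.  ]
 [442.29 325.56  82.49  -0.39   0.69  -0.34   0.02   0.    -0.01]]
mean [442.61 325.9   82.98  -0.16   0.24  -0.26   0.01   0.01   0.01]
```

Emit:
move_arm([
  {"dx":0.0015,"gripper":180,"dy":-0.001,"dz":0,"turn":0},
  {"dx":0.0015,"gripper":205,"dy":-0.001,"dz":0,"turn":0},
  {"dx":0.0015,"gripper":215,"dy":-0.001,"dz":0,"turn":0},
])

```text
time_s: 4.85
position: [442.4, 324.4, 80.5]
ee_rot: [-154.3, 90.0, -134.9]
ft_force: [-0.1, 1.1, 0.7]
opening: 13.3
```

```bash
python3 -c "
from h import *
plan([442.6,324.3,81],109.6)
avg(3)"
```

```text
t 4.85 pos [442.36 324.42  80.45] psi 109.38 F [-0.07  1.1   0.65] M [ 0.01 -0.07  0.02] open 13.3 J7 26.6
 -> dx -0.0005 dy -0.0002 dz 0.0002 turn -0.0038
t 5.0
[[442.37 324.53  80.49   0.28   0.26   0.08   0.03  -0.01  -0.02]
 [442.39 324.58  80.51   0.61  -0.12   0.37  -0.    -0.03   0.  ]
 [442.4  324.59  80.53   0.39   0.04   0.62  -0.    -0.09   0.02]]
mean [442.38 324.57  80.51   0.43   0.06   0.36   0.01  -0.04   0.  ]
```

Opening is 13.3 mm with no contact force. I'll close on the key gently.

Emit:
move_arm([
  {"dx":0,"gripper":225,"dy":0,"dz":0,"turn":0},
  {"dx":0,"gripper":235,"dy":0,"dz":0,"turn":0},
  {"dx":0,"gripper":255,"dy":0,"dz":0,"turn":0},
  {"dx":0,"gripper":255,"dy":0,"dz":0,"turn":0},
])

```text
time_s: 5.4
position: [442.4, 324.5, 80.6]
ee_rot: [-114.4, 90.0, -95.1]
ft_force: [0.5, -0.7, 0.3]
opening: 8.7
```

```bash
python3 -c "
from h import *
plan([442.6,324.3,81],109.6)
avg(3)"
```

```text
t 5.4 pos [442.44 324.55  80.59] psi 109.38 F [ 0.46 -0.66  0.25] M [-0.03 -0.    0.02] open 8.7 J7 26.6
 -> dx -0.0004 dy -0.0003 dz 0.0001 turn -0.0038
t 5.55
[[442.43 324.54  80.58   0.18   0.79   0.05  -0.04  -0.    -0.03]
 [442.46 324.56  80.6   -0.22   0.39   0.73  -0.03  -0.02  -0.01]
 [442.46 324.53  80.6   -0.19  -0.67  -0.55  -0.07  -0.01  -0.03]]
mean [442.45 324.54  80.59  -0.07   0.17   0.08  -0.05  -0.01  -0.03]
```

Emit:
move_arm([
  {"dx":0,"gripper":255,"dy":0,"dz":0,"turn":0},
  {"dx":0,"gripper":255,"dy":0,"dz":0,"turn":0},
  {"dx":-0.01,"gripper":255,"dy":0,"dz":0,"turn":0},
  {"dx":-0.02,"gripper":255,"dy":0,"dz":0,"turn":0},
  {"dx":-0.03,"gripper":255,"dy":0,"dz":0,"turn":0},
], grip_force=100)

```text
time_s: 6.05
position: [442.4, 324.7, 111.6]
ee_rot: [50.7, 90.0, 70.1]
ft_force: [-0.3, -0.8, -1.4]
opening: 8.2
```

```bash
python3 -c "
from h import *
plan([442.6,324.3,250],109.6)
c=cam('side');x,y,w,h=220,200,110,85;k=7
im=cv2.resize(c['image'][y:y+h,x:x+w],None,fx=k,fy=k,interpolation=cv2.INTER_CUBIC)
cv2.imwrite('pics/sa4.png',im)
"
```

```text
t 6.05 pos [442.41 324.7  111.58] psi 109.38 F [-0.25 -0.77 -1.41] M [ 0.04 -0.02  0.02] open 8.2 J7 29.4
 -> dx -0.1384 dy -0.0004 dz 0.0001 turn -0.0038
```

View pics/sa4.png

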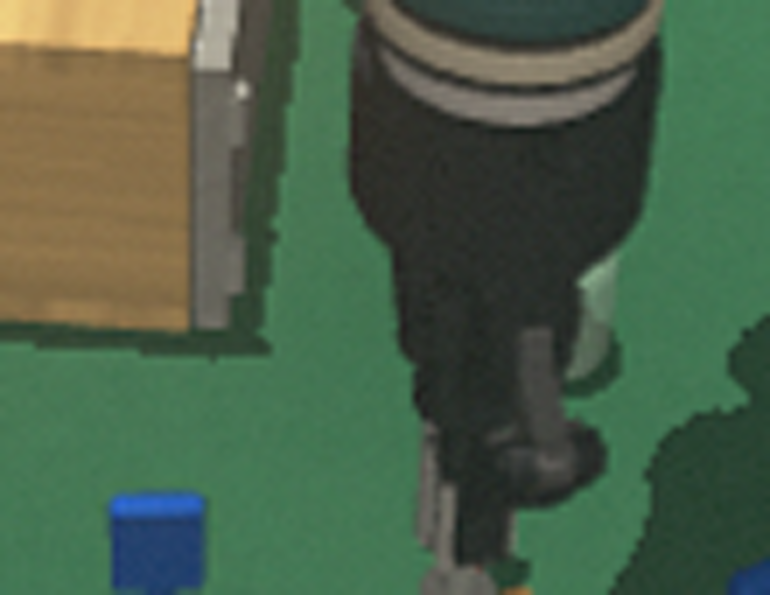

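The key is lifting with the gripper: its grip plate and collar are visible under the fingers at crop (450,550). The wrist now carries about 1 N of weight. Continuing up.

Emit:
move_arm([
  {"dx":-0.03,"gripper":255,"dy":0,"dz":0,"turn":0},
  {"dx":-0.07,"gripper":255,"dy":0,"dz":0,"turn":0},
  {"dx":-0.11,"gripper":255,"dy":0,"dz":0,"turn":0},
  {"dx":-0.145,"gripper":255,"dy":0,"dz":0,"turn":0},
  {"dx":-0.145,"gripper":255,"dy":0,"dz":0,"turn":0},
])

```text
time_s: 6.6
position: [444.3, 327.7, 261.0]
ee_rot: [19.7, 89.4, 39.1]
ft_force: [0.2, 1.1, -0.7]
opening: 7.6
```

```bash
python3 -c "
from h import *
plan([510,170,257],101)"
```

```text
t 6.6 pos [444.3  327.65 260.99] psi 109.37 F [ 0.23  1.07 -0.67] M [0.06 0.   0.02] open 7.6 J7 41.2
 -> dx 0.0035 dy -0.1705 dz 0.0097 turn 0.1461
```

Emit:
move_arm([
  {"dx":0,"gripper":255,"dy":-0.03,"dz":0.002,"turn":0.03},
  {"dx":0,"gripper":255,"dy":-0.065,"dz":0.004,"turn":0.06},
  {"dx":0,"gripper":255,"dy":-0.1,"dz":0.006,"turn":0.09},
  {"dx":0,"gripper":255,"dy":-0.135,"dz":0.008,"turn":0.12},
  {"dx":0,"gripper":255,"dy":-0.17,"dz":0.01,"turn":0.146},
])

```text
time_s: 7.1
position: [508.0, 165.7, 255.0]
ee_rot: [-154.2, 89.9, -143.2]
ft_force: [0.2, 1.5, -1.5]
opening: 7.8
```

```bash
python3 -c "
from h import *
plan([590,-1.8,257],92.3)"
```

```text
t 7.1 pos [508.02 165.73 254.98] psi 100.97 F [ 0.16  1.49 -1.53] M [-0.   -0.07 -0.03] open 7.8 J7 52.4
 -> dx -0.0020 dy -0.1801 dz 0.0486 turn 0.1513
```

Emit:
move_arm([
  {"dx":0,"gripper":255,"dy":-0.045,"dz":0.012,"turn":0.04},
  {"dx":0,"gripper":255,"dy":-0.09,"dz":0.024,"turn":0.08},
  {"dx":0,"gripper":255,"dy":-0.13,"dz":0.036,"turn":0.12},
  {"dx":0,"gripper":255,"dy":-0.165,"dz":0.045,"turn":0.151},
  {"dx":0,"gripper":255,"dy":-0.18,"dz":0.0486,"turn":0.151},
])

```text
time_s: 7.6
position: [591.2, -5.1, 254.4]
ee_rot: [-120.3, 89.9, -118.3]
ft_force: [-0.8, -0.2, -0.8]
opening: 8.1
```

Emit:
move_arm([
  {"dx":0,"gripper":255,"dy":0,"dz":0,"turn":0},
  {"dx":0,"gripper":255,"dy":0,"dz":0,"turn":0},
])

```text
time_s: 7.8
position: [589.3, 1.9, 255.3]
ee_rot: [128.8, 89.9, 131.2]
ft_force: [0.1, 1.3, -1.7]
opening: 7.9
```

```bash
python3 -c "
from h import *
avg(5)
plan([590,-1.8,257],92.3)
c=cam('side');x,y,w,h=180,90,110,110;k=6
print(r.observe()['joints'])
im=cv2.resize(c['image'][y:y+h,x:x+w],None,fx=k,fy=k,interpolation=cv2.INTER_CUBIC)
cv2.imwrite('pics/sa5.png',im)
c=cam('top');x,y,w,h=220,110,110,90;k=7
cv2.imwrite('pics/ta5.png',cv2.resize(c['image'][y:y+h,x:x+w],None,fx=k,fy=k,interpolation=cv2.INTER_CUBIC))
"
```

```text
t 8.05
[[589.19   2.85 255.56  -0.32   0.69  -0.53   0.01  -0.03  -0.04]
 [589.26   3.06 255.71   0.41  -0.22  -2.03   0.08   0.03   0.02]
 [589.43   2.92 255.82   0.65   0.39  -0.64   0.03   0.04   0.03]
 [589.61   2.55 255.85  -0.4    0.96  -1.4    0.02   0.01   0.04]
 [589.77   2.19 255.84   0.13   0.61  -1.43  -0.02  -0.04  -0.02]]
mean [589.45   2.71 255.75   0.09   0.49  -1.21   0.02   0.     0.01]
t 8.05 pos [589.77   2.19 255.84] psi 92.56 F [ 0.13  0.61 -1.43] M [-0.02 -0.04 -0.02] open 7.8 J7 63.3
 -> dx -0.0012 dy -0.0040 dz 0.0000 turn 0.0046
[ 28.45  28.73 -46.22 107.3   25.17  54.66  63.3 ]
```

View pics/sa5.png

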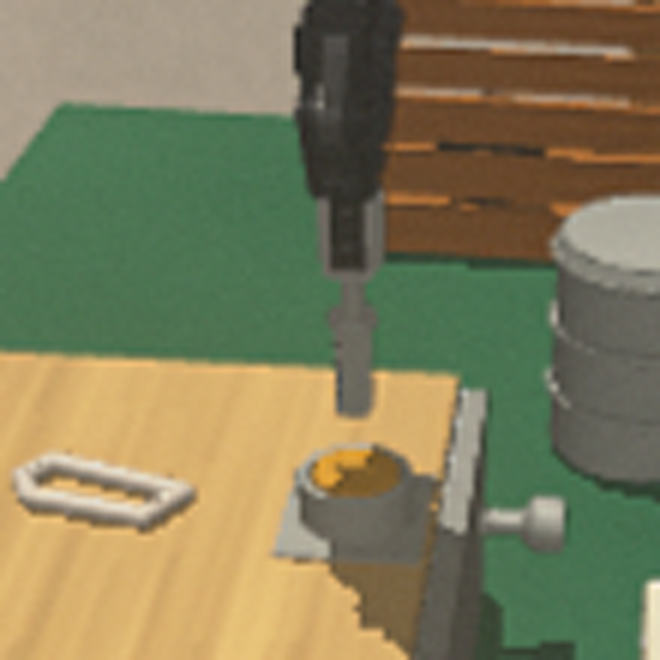

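View pics/ta5.png

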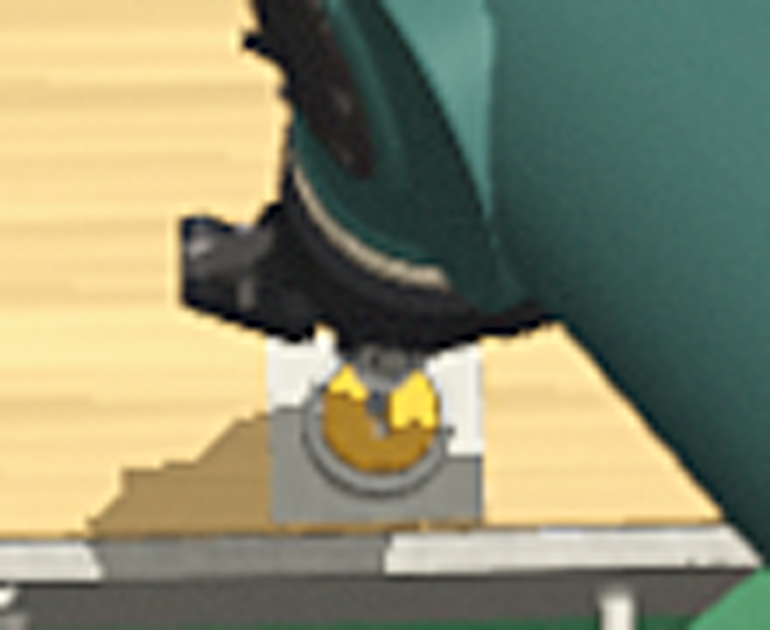

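```bash
python3 -c "
from h import *
f=lambda P,x,y,k:(np.array(P,float)+.5)/k-.5+np.array([x,y])
S=cam('side');T=cam('top');o=r.observe();p=o['position'];M=Rm(o['ee_rot']);print(p,M[:,0])
tip=p+71*M[:,0]*1.0
print('pred tip',tip, (proj(S,[tip])[0]-[180,90]+.5)*6,(proj(T,[tip])[0]-[220,110]+.5)*7)
col=p+M[:,0]*23.5
print('collar S',(proj(S,[col])[0]-[180,90]+.5)*6)
print('key slot S',(proj(S,[[590.2,-1.7,155]])[0]-[180,90]+.5)*6,'T',(proj(T,[[590.2,-1.7,155]])[0]-[220,110]+.5)*7)
x,y,w,h=225,120,40,60
cv2.imwrite('pics/sa6.png',cv2.resize(S['image'][y:y+h,x:x+w],None,fx=10,fy=10,interpolation=cv2.INTER_CUBIC))
x,y,w,h=255,150,40,40
cv2.imwrite('pics/ta6.png',cv2.resize(T['image'][y:y+h,x:x+w],None,fx=14,fy=14,interpolation=cv2.INTER_CUBIC))
print((proj(S,[tip])[0]-[225,120]+.5)*10,(proj(T,[tip])[0]-[255,150]+.5)*14)
"
```

```text
[590.27   0.66 255.71] [ 0. -0. -1.]
pred tip [590.28   0.66 184.71] [354.81 411.79] [373.01 391.75]
collar S [353.33 314.16]
key slot S [356.74 467.41] T [374.6  412.18]
[141.35 386.32] [256.03 223.49]
```

View pics/sa6.png

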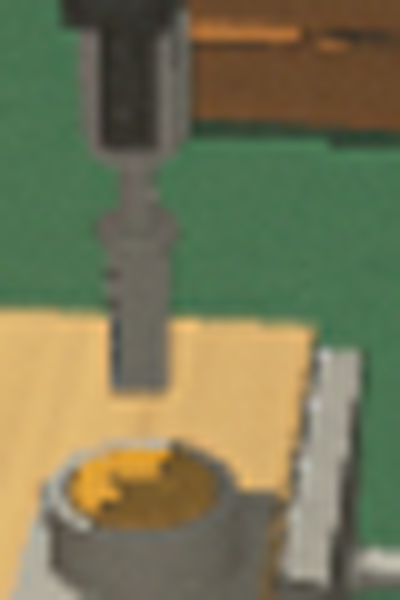

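View pics/ta6.png

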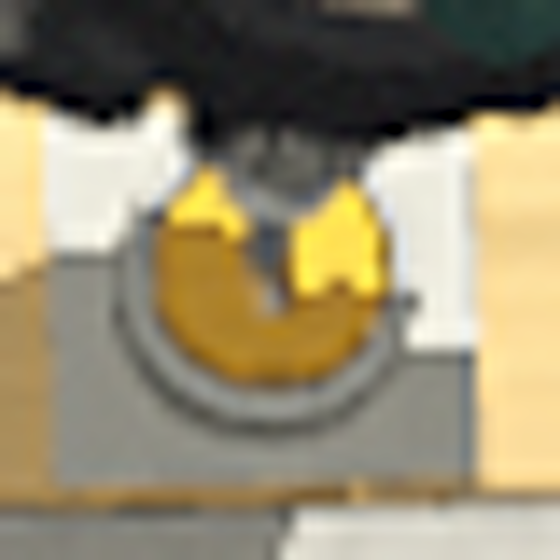

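```bash
python3 -c "
from h import *
avg(4)
plan([590,-1.6,236],92.2)
"
```

```text
t 8.45
[[590.32   0.51 255.66   0.55  -0.35  -0.12   0.04   0.    -0.04]
 [590.35   0.3  255.62  -0.44  -0.81  -0.73   0.04   0.02   0.06]
 [590.38   0.17 255.62  -0.17  -0.35  -0.72   0.01  -0.06  -0.02]
 [590.4    0.15 255.6    0.14   0.68  -0.79  -0.03  -0.02   0.05]]
mean [590.36   0.28 255.63   0.02  -0.21  -0.59   0.02  -0.01   0.01]
t 8.45 pos [590.4    0.15 255.6 ] psi 92.36 F [ 0.14  0.68 -0.79] M [-0.03 -0.02  0.05] open 7.6 J7 63.3
 -> dx 0.0196 dy -0.0017 dz -0.0005 turn 0.0029
```

Emit:
move_arm([
  {"dx":0.007,"gripper":255,"dy":-0.001,"dz":-0.0003,"turn":0.002},
  {"dx":0.014,"gripper":255,"dy":-0.0015,"dz":-0.0005,"turn":0.003},
  {"dx":0.02,"gripper":255,"dy":-0.0015,"dz":-0.0005,"turn":0.003},
  {"dx":0.02,"gripper":255,"dy":-0.0015,"dz":-0.0005,"turn":0.003},
  {"dx":0.02,"gripper":255,"dy":-0.0015,"dz":-0.0005,"turn":0.003},
])

```text
time_s: 8.95
position: [589.8, -1.4, 235.2]
ee_rot: [165.8, 90.0, 168.0]
ft_force: [0.0, 0.1, -1.0]
opening: 8.0
```

```bash
python3 -c "
from h import *
avg(6)
plan([590,-1.6,226],92.2)
S=cam('side');T=cam('top')
x,y,w,h=220,125,40,55
cv2.imwrite('pics/sa7.png',cv2.resize(S['image'][y:y+h,x:x+w],None,fx=10,fy=10,interpolation=cv2.INTER_CUBIC))
x,y,w,h=255,150,40,40
cv2.imwrite('pics/ta7.png',cv2.resize(T['image'][y:y+h,x:x+w],None,fx=14,fy=14,interpolation=cv2.INTER_CUBIC))
"
```

```text
t 9.25
[[590.04  -1.29 235.54  -0.36   1.08  -0.55  -0.01  -0.    -0.  ]
 [590.15  -1.24 235.71   0.03  -0.78  -1.04  -0.05  -0.01   0.01]
 [590.2   -1.22 235.86   0.44   0.05  -0.46  -0.07   0.07  -0.02]
 [590.18  -1.24 235.88  -0.33   0.21  -0.91   0.05   0.01   0.03]
 [590.17  -1.28 235.87  -0.72   0.28  -0.27  -0.01  -0.02   0.  ]
 [590.1   -1.35 235.85   0.16  -0.19  -1.34  -0.     0.     0.01]]
mean [590.14  -1.27 235.79  -0.13   0.11  -0.76  -0.02   0.01   0.01]
t 9.25 pos [590.1   -1.35 235.85] psi 92.19 F [ 0.16 -0.19 -1.34] M [-0.    0.    0.01] open 7.6 J7 62.1
 -> dx 0.0099 dy -0.0002 dz -0.0001 turn -0.0002
```

View pics/sa7.png

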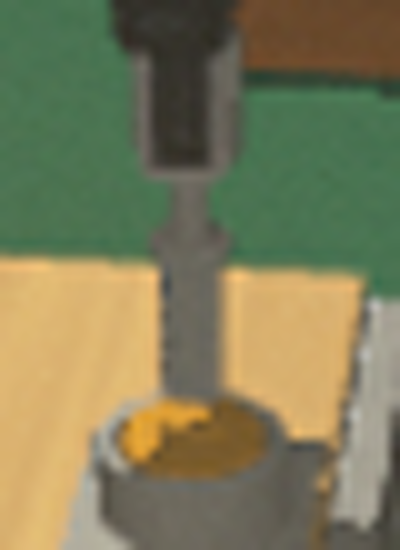

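View pics/ta7.png

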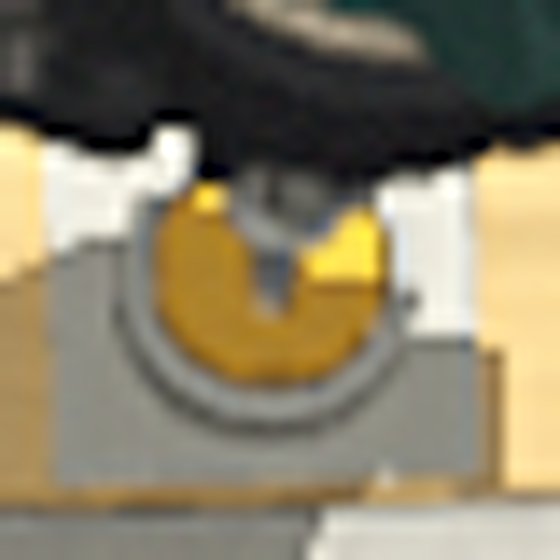

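Emit:
move_arm([
  {"dx":0.003,"gripper":255,"dy":0,"dz":0,"turn":0},
  {"dx":0.006,"gripper":255,"dy":0,"dz":0,"turn":0},
  {"dx":0.009,"gripper":255,"dy":0,"dz":0,"turn":0},
  {"dx":0.011,"gripper":255,"dy":0,"dz":0,"turn":0},
  {"dx":0.013,"gripper":255,"dy":0,"dz":0,"turn":0},
])

```text
time_s: 9.85
position: [589.9, -1.7, 222.3]
ee_rot: [-119.8, 90.0, -117.6]
ft_force: [-0.8, -1.0, -1.6]
opening: 7.7
```

```bash
python3 -c "
from h import *
avg(4)
plan([590,-1.6,220],92.2)
"
```

```text
t 10.05
[[589.79  -1.73 222.04   0.14   0.23  -2.07  -0.09  -0.08  -0.03]
 [589.74  -1.71 222.17  -0.1   -0.73  -0.67  -0.17  -0.02   0.03]
 [589.79  -1.73 222.32  -0.55  -0.88  -0.69  -0.18   0.03   0.04]
 [589.83  -1.71 222.44  -0.57  -0.56   0.    -0.19   0.04   0.01]]
mean [589.78  -1.72 222.24  -0.27  -0.49  -0.86  -0.16  -0.01   0.01]
t 10.05 pos [589.83  -1.71 222.44] psi 92.18 F [-0.57 -0.56  0.  ] M [-0.19  0.04  0.01] open 7.8 J7 61.3
 -> dx 0.0024 dy 0.0001 dz 0.0002 turn -0.0003
```

Emit:
move_arm([
  {"dx":0.003,"gripper":255,"dy":-0.0003,"dz":0,"turn":0},
  {"dx":0.006,"gripper":255,"dy":-0.0003,"dz":0,"turn":0},
  {"dx":0.008,"gripper":255,"dy":-0.0003,"dz":0,"turn":0},
  {"dx":0.01,"gripper":255,"dy":-0.0003,"dz":0,"turn":0},
])

```text
time_s: 10.45
position: [590.0, -1.9, 212.6]
ee_rot: [-94.3, 90.0, -92.1]
ft_force: [-0.9, -2.2, 4.3]
opening: 7.8
```

```bash
python3 -c "
from h import *
avg(3)
plan([590,-1.6,220],92.2)
"
```

```text
t 10.6
[[590.07  -2.07 212.46   0.92  -2.32   0.31  -0.52  -0.09   0.01]
 [590.05  -2.21 212.48  -0.11  -1.67  -1.13  -0.47  -0.02  -0.  ]
 [590.06  -2.19 212.52   0.41  -2.21  -0.13  -0.45  -0.09   0.02]]
mean [590.06  -2.16 212.49   0.41  -2.07  -0.32  -0.48  -0.07   0.01]
t 10.6 pos [590.06  -2.19 212.52] psi 92.18 F [ 0.41 -2.21 -0.13] M [-0.45 -0.09  0.02] open 8.0 J7 60.7
 -> dx -0.0075 dy 0.0006 dz -0.0000 turn -0.0003
```

Emit:
move_arm([
  {"dx":0.001,"gripper":255,"dy":-0.0005,"dz":0,"turn":0},
  {"dx":0.002,"gripper":255,"dy":-0.0005,"dz":0,"turn":0},
  {"dx":0.003,"gripper":255,"dy":-0.0005,"dz":0,"turn":0},
  {"dx":0.004,"gripper":255,"dy":-0.0005,"dz":0,"turn":0},
])

```text
time_s: 11.0
position: [590.4, -2.9, 208.8]
ee_rot: [-60.3, 89.9, -58.1]
ft_force: [-0.6, -3.4, 1.2]
opening: 7.6
```

```bash
python3 -c "
from h import *
avg(3)
"
```

```text
t 11.15
[[590.24  -2.92 208.42   1.08  -2.8   -0.37  -0.91  -0.32  -0.02]
 [590.2   -2.93 208.31   1.99  -3.81   0.09  -1.    -0.35  -0.01]
 [590.19  -2.91 208.25   1.52  -4.21  -0.64  -1.05  -0.36  -0.02]]
mean [590.21  -2.92 208.33   1.53  -3.61  -0.31  -0.99  -0.35  -0.02]
```

Emit:
move_arm([
  {"dx":0,"gripper":255,"dy":-0.0008,"dz":0.0004,"turn":0},
  {"dx":0,"gripper":255,"dy":-0.0008,"dz":0.0004,"turn":0},
])

```text
time_s: 11.35
position: [590.3, -3.0, 208.3]
ee_rot: [149.2, 90.0, 151.4]
ft_force: [0.8, -3.4, -1.0]
opening: 8.0
```

```bash
python3 -c "
from h import *
avg(4)
print(Rm(r.observe()['ee_rot'])[:,0])
"
```

```text
t 11.55
[[590.27  -3.02 208.28   0.93  -2.62  -1.62  -0.8   -0.3    0.03]
 [590.26  -3.04 208.29   1.09  -2.19  -2.28  -0.8   -0.31   0.03]
 [590.25  -3.   208.29   0.71  -2.52  -1.79  -0.75  -0.27  -0.02]
 [590.25  -3.   208.32   0.74  -2.01  -2.38  -0.8   -0.32   0.02]]
mean [590.25  -3.01 208.29   0.87  -2.34  -2.02  -0.79  -0.3    0.01]
[-0.  0. -1.]
```

Emit:
move_arm([
  {"dx":0,"gripper":255,"dy":-0.0014,"dz":0.0005,"turn":0},
  {"dx":0,"gripper":255,"dy":-0.0014,"dz":0.0005,"turn":0},
])

```text
time_s: 11.75
position: [590.4, -3.3, 208.3]
ee_rot: [122.2, 89.9, 124.5]
ft_force: [0.3, -0.7, -2.6]
opening: 8.1
```

```bash
python3 -c "
from h import *
avg(4)
S=cam('side');T=cam('top')
x,y,w,h=220,125,40,55
cv2.imwrite('pics/sa8.png',cv2.resize(S['image'][y:y+h,x:x+w],None,fx=10,fy=10,interpolation=cv2.INTER_CUBIC))
"
```

```text
t 11.95
[[590.34  -3.32 208.28  -0.12  -0.37  -2.2   -0.04  -0.02   0.04]
 [590.38  -3.32 208.32  -0.23   0.4   -3.8    0.03   0.03  -0.01]
 [590.38  -3.33 208.32  -0.23   0.86  -4.57   0.11   0.04   0.02]
 [590.41  -3.36 208.34  -0.76   1.46  -3.85   0.19   0.04   0.03]]
mean [590.38  -3.34 208.32  -0.33   0.59  -3.6    0.07   0.02   0.02]
```

View pics/sa8.png

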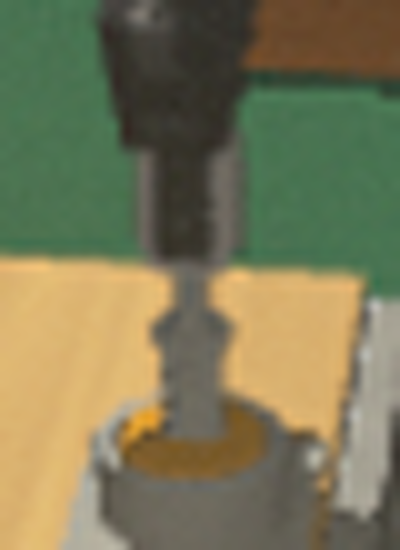

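Emit:
move_arm([
  {"dx":0.002,"gripper":255,"dy":0.0004,"dz":0,"turn":0},
  {"dx":0.004,"gripper":255,"dy":0.0004,"dz":0,"turn":0},
  {"dx":0.006,"gripper":255,"dy":0.0004,"dz":0,"turn":0},
  {"dx":0.008,"gripper":255,"dy":0.0004,"dz":0,"turn":0},
])

```text
time_s: 12.45
position: [591.3, -3.3, 201.1]
ee_rot: [29.5, 89.9, 31.7]
ft_force: [-1.1, 0.6, 5.2]
opening: 7.9
```

```bash
python3 -c "
from h import *
avg(3)
"
```

```text
t 12.6
[[591.29  -3.34 200.74  -1.82   1.82   1.29   0.4    0.21   0.01]
 [591.26  -3.43 200.66  -0.53   1.41   2.05   0.44   0.2    0.05]
 [591.25  -3.43 200.64  -0.01   1.88   1.15   0.51   0.26   0.01]]
mean [591.27  -3.4  200.68  -0.79   1.71   1.49   0.45   0.22   0.02]
```

Emit:
move_arm([
  {"dx":0.0015,"gripper":255,"dy":0.0008,"dz":-0.0004,"turn":0},
  {"dx":0.003,"gripper":255,"dy":0.0008,"dz":-0.0004,"turn":0},
  {"dx":0.0045,"gripper":255,"dy":0.0008,"dz":-0.0004,"turn":0},
  {"dx":0.006,"gripper":255,"dy":0.0008,"dz":-0.0004,"turn":0},
])

```text
time_s: 13.0
position: [591.1, -3.2, 194.8]
ee_rot: [0.3, 89.9, 2.5]
ft_force: [-0.6, 0.9, 2.9]
opening: 7.8
```

```bash
python3 -c "
from h import *
avg(3)
"
```

```text
t 13.15
[[591.03  -3.31 194.27   0.87   1.93  -2.62   0.3   -0.28  -0.01]
 [591.01  -3.33 194.04   1.15   0.52  -1.63   0.33  -0.43  -0.01]
 [590.97  -3.33 193.96   1.63   1.01  -3.03   0.32  -0.43   0.  ]]
mean [591.    -3.32 194.09   1.22   1.15  -2.43   0.32  -0.38  -0.  ]
```

Emit:
move_arm([
  {"dx":0.002,"gripper":255,"dy":0.0004,"dz":0.0003,"turn":0},
  {"dx":0.004,"gripper":255,"dy":0.0004,"dz":0.0003,"turn":0},
  {"dx":0.006,"gripper":255,"dy":0.0004,"dz":0.0003,"turn":0},
  {"dx":0.008,"gripper":255,"dy":0.0004,"dz":0.0003,"turn":0},
  {"dx":0.01,"gripper":255,"dy":0.0004,"dz":0.0003,"turn":0},
])

```text
time_s: 13.65
position: [590.8, -3.1, 184.5]
ee_rot: [-96.0, 90.0, -93.8]
ft_force: [0.4, -1.1, 3.4]
opening: 8.0
```

```bash
python3 -c "
from h import *
avg(3)
S=cam('side')
x,y,w,h=220,125,40,55
cv2.imwrite('pics/sa9.png',cv2.resize(S['image'][y:y+h,x:x+w],None,fx=10,fy=10,interpolation=cv2.INTER_CUBIC))
"
```

```text
t 13.8
[[590.7   -3.18 183.99   1.78  -0.99  -2.37  -0.07  -0.39  -0.01]
 [590.64  -3.22 183.89   2.08   0.45  -2.1   -0.09  -0.33  -0.01]
 [590.57  -3.18 183.87   1.03   0.32  -1.78  -0.11  -0.43  -0.03]]
mean [590.64  -3.19 183.91   1.63  -0.07  -2.08  -0.09  -0.38  -0.02]
```

View pics/sa9.png

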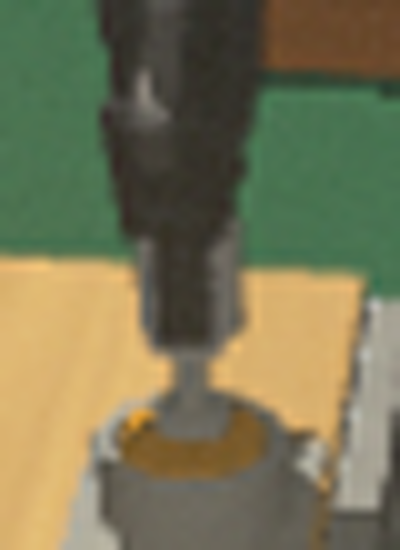

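Emit:
move_arm([
  {"dx":0.001,"gripper":255,"dy":0,"dz":0.0005,"turn":0},
  {"dx":0.002,"gripper":255,"dy":0,"dz":0.0005,"turn":0},
  {"dx":0.003,"gripper":255,"dy":0,"dz":0.0005,"turn":0},
  {"dx":0.004,"gripper":255,"dy":0,"dz":0.0005,"turn":0},
])

```text
time_s: 14.25
position: [591.2, -3.0, 180.7]
ee_rot: [-116.2, 90.0, -114.0]
ft_force: [-1.5, -2.6, 7.9]
opening: 8.0
```

```bash
python3 -c "
from h import *
avg(3)
"
```

```text
t 14.4
[[591.15  -3.02 180.7    0.1   -1.87   2.72  -0.42   0.12   0.01]
 [591.18  -3.03 180.7   -0.6   -2.04   2.88  -0.43   0.2    0.01]
 [591.19  -3.02 180.72  -0.35  -0.95   2.17  -0.43   0.2   -0.09]]
mean [591.17  -3.02 180.7   -0.28  -1.62   2.59  -0.43   0.17  -0.02]
```

Emit:
move_arm([
  {"dx":0.001,"gripper":255,"dy":-0.0005,"dz":0,"turn":0},
  {"dx":0.002,"gripper":255,"dy":-0.0005,"dz":0,"turn":0},
  {"dx":0.003,"gripper":255,"dy":-0.0005,"dz":0,"turn":0},
  {"dx":0.004,"gripper":255,"dy":-0.0005,"dz":0,"turn":0},
])

```text
time_s: 14.8
position: [591.4, -2.9, 180.4]
ee_rot: [-94.4, 89.8, -92.2]
ft_force: [-10.1, -3.6, 31.4]
opening: 7.9
```

```bash
python3 -c "
from h import *
avg(3)
S=cam('side');T=cam('top')
x,y,w,h=220,125,40,55
cv2.imwrite('pics/sa10.png',cv2.resize(S['image'][y:y+h,x:x+w],None,fx=10,fy=10,interpolation=cv2.INTER_CUBIC))
"
```

```text
t 14.95
[[591.34  -2.91 180.4   -7.73  -2.92  25.62  -0.79   1.9   -0.01]
 [591.36  -2.94 180.42  -7.99  -3.45  25.83  -0.75   1.94   0.01]
 [591.36  -2.94 180.42  -8.5   -2.14  26.7   -0.8    1.9   -0.01]]
mean [591.35  -2.93 180.42  -8.07  -2.83  26.05  -0.78   1.92  -0.  ]
```

View pics/sa10.png

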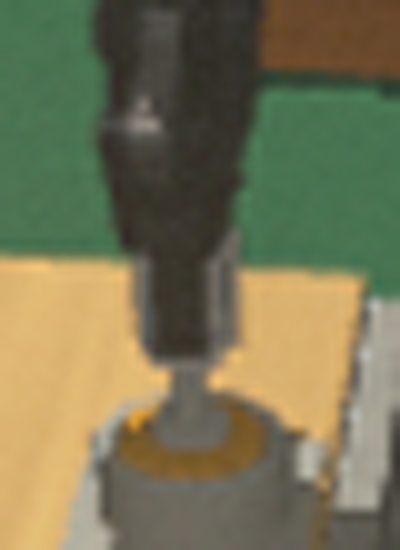

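Emit:
move_arm([
  {"dx":-0.0005,"gripper":255,"dy":-0.0005,"dz":-0.0008,"turn":0},
  {"dx":-0.001,"gripper":255,"dy":-0.0008,"dz":-0.001,"turn":0.04},
  {"dx":-0.001,"gripper":255,"dy":-0.0008,"dz":-0.001,"turn":0.12},
  {"dx":-0.001,"gripper":255,"dy":-0.0008,"dz":-0.001,"turn":0.2},
])

```text
time_s: 15.45
position: [591.1, -3.1, 180.5]
ee_rot: [-7.4, 89.9, -16.8]
ft_force: [-5.5, -1.1, 17.8]
opening: 7.6
```

```bash
python3 -c "
from h import *
avg(2)
plan([591,-3,180.4],-4)
"
```

```text
t 15.55
[[591.11  -3.11 180.51  -4.43  -1.4   17.4   -0.34   1.15   0.  ]
 [591.1   -3.12 180.51  -4.39  -2.65  17.68  -0.41   1.15   0.01]]
mean [591.11  -3.12 180.51  -4.41  -2.03  17.54  -0.38   1.15   0.  ]
t 15.55 pos [591.1   -3.12 180.51] psi 80.67 F [-4.39 -2.65 17.68] M [-0.41  1.15  0.01] open 7.6 J7 49.2
 -> dx 0.0001 dy 0.0001 dz -0.0001 turn 1.4777
```

Emit:
move_arm([
  {"dx":0,"gripper":255,"dy":0,"dz":0,"turn":0.1},
  {"dx":0,"gripper":255,"dy":0,"dz":0,"turn":0.2},
  {"dx":0,"gripper":255,"dy":0,"dz":0,"turn":0.3},
  {"dx":0,"gripper":255,"dy":0,"dz":0,"turn":0.4},
  {"dx":0,"gripper":255,"dy":0,"dz":0,"turn":0.5},
])

```text
time_s: 16.05
position: [590.8, -3.2, 180.5]
ee_rot: [6.1, 89.9, -32.1]
ft_force: [-5.4, -1.6, 19.3]
opening: 7.8
```

```bash
python3 -c "
from h import *
avg(2)
plan([591,-3,180.4],-5.2)
"
```

```text
t 16.15
[[590.8   -3.24 180.51  -5.35  -1.72  19.05  -0.25   1.29   0.04]
 [590.83  -3.18 180.55  -5.61  -1.13  18.44  -0.36   1.23   0.03]]
mean [590.81  -3.21 180.53  -5.48  -1.42  18.74  -0.3    1.26   0.04]
t 16.15 pos [590.83  -3.18 180.55] psi 52.02 F [-5.61 -1.13 18.44] M [-0.36  1.23  0.03] open 7.9 J7 25.8
 -> dx 0.0001 dy 0.0003 dz 0.0000 turn 0.9986
```

Emit:
move_arm([
  {"dx":0,"gripper":255,"dy":0,"dz":0,"turn":0.1},
  {"dx":0,"gripper":255,"dy":0,"dz":0,"turn":0.2},
  {"dx":0,"gripper":255,"dy":0,"dz":0,"turn":0.3},
  {"dx":0,"gripper":255,"dy":0,"dz":0,"turn":0.4},
  {"dx":0,"gripper":255,"dy":0,"dz":0,"turn":0.5},
])

```text
time_s: 16.65
position: [590.5, -3.2, 180.5]
ee_rot: [28.1, 89.9, -38.6]
ft_force: [-6.3, -0.6, 18.2]
opening: 7.7
```

```bash
python3 -c "
from h import *
avg(2)
plan([591,-3,180.4],-5.2)
"
```

```text
t 16.75
[[590.46  -3.2  180.52  -4.99  -0.35  20.07  -0.25   1.4    0.05]
 [590.47  -3.18 180.51  -5.4   -1.7   17.69  -0.32   1.41   0.02]]
mean [590.46  -3.19 180.52  -5.2   -1.02  18.88  -0.28   1.41   0.03]
t 16.75 pos [590.47  -3.18 180.51] psi 23.38 F [-5.4  -1.7  17.69] M [-0.32  1.41  0.02] open 7.9 J7 2.5
 -> dx 0.0001 dy 0.0006 dz 0.0000 turn 0.4988
```

Emit:
move_arm([
  {"dx":0,"gripper":255,"dy":0,"dz":0,"turn":0.1},
  {"dx":0,"gripper":255,"dy":0,"dz":0,"turn":0.2},
  {"dx":0,"gripper":255,"dy":0,"dz":0,"turn":0.3},
  {"dx":0,"gripper":255,"dy":0,"dz":0,"turn":0.4},
  {"dx":0,"gripper":255,"dy":0,"dz":0,"turn":0.45},
])

```text
time_s: 17.25
position: [590.4, -3.0, 180.5]
ee_rot: [79.1, 90.0, -13.3]
ft_force: [-5.8, -0.3, 18.7]
opening: 8.0
```

```bash
python3 -c "
from h import *
avg(6)
plan([591,-3,180.4],-5.2)
S=cam('side');T=cam('top')
x,y,w,h=205,105,75,75
cv2.imwrite('pics/sa11.png',cv2.resize(S['image'][y:y+h,x:x+w],None,fx=8,fy=8,interpolation=cv2.INTER_CUBIC))
x,y,w,h=235,140,70,60
cv2.imwrite('pics/ta11.png',cv2.resize(T['image'][y:y+h,x:x+w],None,fx=9,fy=9,interpolation=cv2.INTER_CUBIC))
"
```

```text
t 17.55
[[590.41  -2.99 180.51  -5.21   0.42  19.06  -0.16   1.46   0.04]
 [590.41  -2.98 180.51  -5.51  -0.05  20.21  -0.17   1.46   0.02]
 [590.41  -2.97 180.51  -5.85  -0.36  19.86  -0.24   1.45   0.06]
 [590.41  -2.99 180.51  -5.51  -0.33  19.34  -0.18   1.52   0.1 ]
 [590.41  -2.98 180.49  -6.35  -0.73  19.87  -0.1    1.46   0.1 ]
 [590.41  -2.95 180.51  -5.89  -0.85  19.99  -0.1    1.47   0.01]]
mean [590.41  -2.98 180.5   -5.72  -0.31  19.72  -0.16   1.47   0.05]
t 17.55 pos [590.41  -2.95 180.51] psi -2.30 F [-5.89 -0.85 19.99] M [-0.1   1.47  0.01] open 8.2 J7 -18.4
 -> dx 0.0001 dy 0.0006 dz 0.0000 turn 0.0506
```

View pics/sa11.png

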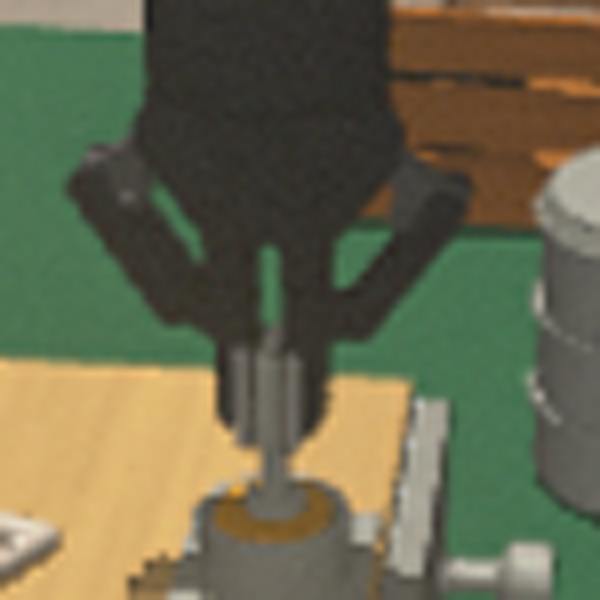

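View pics/ta11.png

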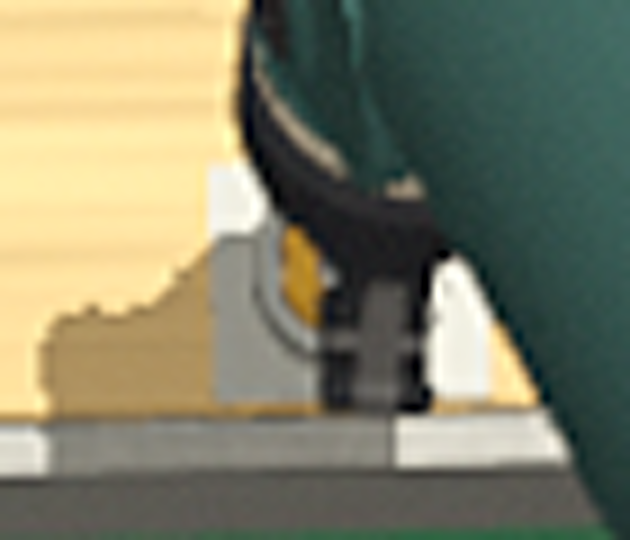

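Emit:
move_arm([
  {"dx":0,"gripper":255,"dy":0,"dz":0,"turn":0.03},
  {"dx":0,"gripper":255,"dy":0,"dz":0,"turn":0.06},
  {"dx":0,"gripper":255,"dy":0,"dz":0,"turn":0.06},
])

```text
time_s: 17.95
position: [590.7, -2.9, 180.5]
ee_rot: [104.2, 89.9, 8.4]
ft_force: [-5.8, -0.6, 18.8]
opening: 7.7
```

```bash
python3 -c "
from h import *
avg(6)
plan([591,-3,180.4],-5.2)
"
```

```text
t 18.25
[[590.69  -2.9  180.49  -5.47  -1.2   17.9   -0.05   1.34   0.01]
 [590.7   -2.88 180.5   -5.02  -0.43  19.07  -0.08   1.35   0.07]
 [590.71  -2.94 180.5   -5.45   0.09  18.95  -0.17   1.35   0.05]
 [590.71  -2.93 180.5   -5.57   0.56  19.4   -0.11   1.33   0.07]
 [590.73  -2.91 180.51  -5.06  -1.41  19.06  -0.09   1.38   0.01]
 [590.71  -2.93 180.5   -5.76  -0.01  19.4   -0.13   1.38   0.04]]
mean [590.71  -2.91 180.5   -5.39  -0.4   18.96  -0.11   1.35   0.04]
t 18.25 pos [590.71  -2.93 180.5 ] psi -5.74 F [-5.76 -0.01 19.4 ] M [-0.13  1.38  0.04] open 7.9 J7 -21.1
 -> dx 0.0001 dy 0.0003 dz 0.0000 turn -0.0094
```

Emit:
move_arm([
  {"dx":0,"gripper":255,"dy":0,"dz":0,"turn":0.02},
  {"dx":0,"gripper":255,"dy":0,"dz":0,"turn":0.03},
  {"dx":0,"gripper":255,"dy":0,"dz":0,"turn":0.03},
])

```text
time_s: 18.55
position: [590.8, -2.9, 180.5]
ee_rot: [100.0, 89.9, 2.6]
ft_force: [-5.6, -0.6, 18.3]
opening: 7.9
```

```bash
python3 -c "
from h import *
avg(8)
plan([591,-3,180.4],-5.2)
S=cam('side');T=cam('top')
cv2.imwrite('pics/sfin.png',S['image'])
x,y,w,h=225,140,40,40
cv2.imwrite('pics/sa12.png',cv2.resize(S['image'][y:y+h,x:x+w],None,fx=14,fy=14,interpolation=cv2.INTER_CUBIC))
"
```

```text
t 18.95
[[590.82  -2.85 180.51  -6.44  -0.64  18.77  -0.13   1.31   0.19]
 [590.84  -2.88 180.52  -5.78  -1.21  19.59  -0.11   1.31   0.2 ]
 [590.81  -2.88 180.52  -4.58  -0.03  19.77  -0.06   1.31   0.21]
 [590.81  -2.86 180.5   -6.29  -0.67  19.66  -0.09   1.33   0.25]
 [590.81  -2.85 180.51  -5.31  -0.88  18.46  -0.16   1.28   0.24]
 [590.83  -2.86 180.51  -5.47  -1.22  18.52  -0.06   1.35   0.19]
 [590.79  -2.88 180.49  -4.65  -0.58  18.96  -0.14   1.36   0.24]
 [590.81  -2.89 180.51  -5.48  -0.9   19.38  -0.08   1.32   0.19]]
mean [590.82  -2.87 180.51  -5.5   -0.77  19.14  -0.1    1.32   0.21]
t 18.95 pos [590.81  -2.89 180.51] psi -7.40 F [-5.48 -0.9  19.38] M [-0.08  1.32  0.19] open 7.6 J7 -22.5
 -> dx 0.0001 dy 0.0002 dz 0.0001 turn -0.0384
```

View pics/sa12.png

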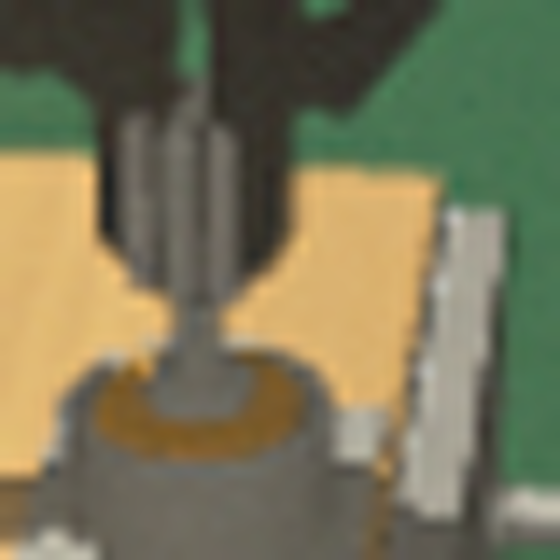

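View pics/sfin.png

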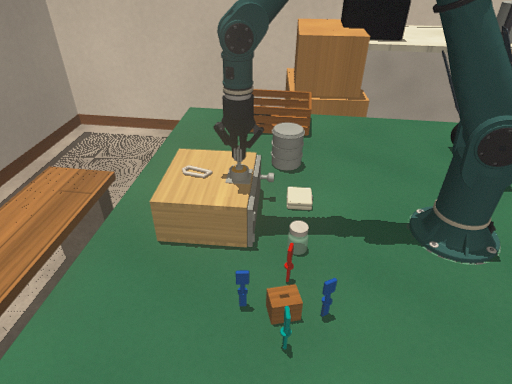

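The moment about z jumped from 0.04 to 0.21 N m, so the plug is at its stop, past the full quarter. The side picture shows the collar flat on the brass at crop (205,395), with the jar, case, carabiner and tiffin where they were.

```bash
python3 -c "
from h import *
print(r.sign_off())"
```

```text
the job is handed in; nothing more can be done
None
```

I drew the grey steel key from the holder and pushed it past both pins until its collar sat home on the lock. Then I turned it clockwise about 1.74 rad and handed in still gripping and holding it there, at about 19 s.

**Last checks before hand-in:**
- **Seating:** the tool stood at a steady z of 180.5 mm, against about 181 mm expected with the collar home. The downward push was about 19 N, and the side picture shows the collar on the brass.
- **Turn:** the turning moment jumped from 0.04 to 0.21 N m over the last 0.03 rad. That is well above the spring's 0.06 N m, so I take the plug to be at its stop (1.62 rad). I couldn't see the plug angle directly, because the key covers the slot.
- **Other items:** the tiffin stack, jar, case and carabiner look unmoved in the last side picture.

**What disagreed:** the two cameras differed by about 4 mm in y. The lock turned out to be about 1.5 mm from my estimate, and I corrected that by force during the insertion. About 5.5 N of sideways force remained at hand-in. The highest I read was about 31 N upward while testing that the collar was seated.

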